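# Switch on the red-guarded bench supply

### The arm

A 6-joint arm with a two-finger parallel gripper is mounted at the origin on the work surface. World frame = base frame: x ahead of the robot, y to its left, z up, the work surface at z = 0. Lengths are in m, angles in rad, forces in N, time in s.
With the tool pointing down it reaches from about 0.375 to 0.975 m from the base axis. Payload 3.8 kg.
Tool frame: the origin (TCP) lies on the centre line of the jaws, within the pads' length; the fingertips stand 14 mm ahead of it and the grasp point (between the pads) lies 5 mm behind it; z points along the fingers, y is the line along which they close (so a half turn about z gives the same grasp; the last joint's range is limited). The gripper opens to 85 mm and grips with 20 to 120 N. Pads are 22 mm wide; open, the fingers measure 114 mm over their backs; the gripper's body (76 mm by 85 mm) begins 54 mm behind the grasp point. The pads swing forward as they close: fully open they stand 13 mm farther back than shut.
Start: joints at [1.216, 0.264, 1.604, -0, 1.274, -0.037], TCP at [0.211, 0.641, 0.245] pointing down, gripper open.
Joint ranges: [-2.63, 2.63], [-0.94, 2.18], [0.31, 2.57], [-1.31, 4.45], [0, 2.66], [-2.55, 2.55]. Speed limits (rad/s): [2.57, 2.57, 3.14, 3.14, 3.14, 3.14].

### API

Orientations are given as a rotation vector (axis times angle).
In Python, from workcell import bot, eyes, spot_in gives the robot as it stands.
- The arm moves only by the tool carry_out, never from a script. Its argument "series" is text: rows parted by semicolons, each of 4 numbers parted by spaces: the shift along the world's x, y, z in m, then the turn about the world's z in degrees. In form: tx ty tz roll; .... A call has 1 to 20 rows; each row shifts and turns the commanded pose from where the row before left it; what a row does not reach is not made up. A row lasts 1/8 s, in which the tool goes at most 62.5 mm and 10.7 degrees, less where a joint would pass 70% of its speed; a pose out of reach is approached as far as the arm can. A call is refused whole if a number of a shift passes 0.0625 or a number of a turn 10.7, either way. A call with a gripper value outside its range is refused whole. "jaw" is the gripper command: -1 is shut, 1 is fully open, values between are in proportion, set as the call begins (left out, the last holds). The fingers move at their own pace and stop on an object; "grip_force" is the grip in N (left out, the last holds). Time passes only in rows, so rows that do not move let the fingers close. It gives the time, the measured TCP pose, the force, the opening and the grip force at its end, in the units of the state.
- bot.read_state(): the state, without advancing time (a new reading comes with each control period).
- eyes.read_camera(name): name is "scene" or "side" or "wrist"; returns (picture, depth): 480x640x3 uint8, blue, green, red; 480x640 float32, m along the optical axis (not along the pixel's ray), 0 where there is no reading.
- eyes.get_calibration(name): a dict with "K" (3x3 intrinsics, pixels), "position" and "rotation" of the camera in the world; the wrist camera has in their place "T_tool_cam" (4x4, takes a point from camera to tool coordinates, whose origin is the TCP and whose axes are the flange's). Camera axes: x right, y down, z forward; pixel columns grow to the right and rows downward; lengths in m; the calibration is good to about 2 mm. A picture is of the moment at which its call begins: read the wrist's pose just before it. get_calibration takes no time and is no camera call.
- bot.finish_job(): hands the job in; it is judged then, once.
Trained networks look in the newest picture that a camera, given by its name, has taken for a name from the list of things; names that differ only in an ending like _2 or _b are one class to them, and where a whole thing is asked for, a point or a joint stands for the part that bears it (a point fixed in the world has none). Each returns a list of dicts, best first, with "score" (0 to 1); they miss things now and then, are a little off and sometimes report something else, mostly with a low value. They report only what shows in the picture. A call takes as long as a camera call. They do not tell look-alikes from the thing itself.
- spot_in(camera, target): "rect" ([centre column, centre row, width, height] in pixels, round what is visible of it).
The state is a dict: "time": time; "q": joint angles; "joint_vel": joint speeds; "joint_torque": joint torques, N m; "tool_pos": TCP position; "tcp_rot": TCP orientation; "wrist_force": force on the tool from outside, world axes, zero at the start; "torque": the same for the moment, N m; "width": opening from 0.0 (shut) to 1.0 (fully open); "grip_force": force on a finger pad.
Only numpy, scipy, OpenCV 4.12 (cv2) and the standard library are available. Lean on these libraries where they do the work, as an engineer would, in place of code of your own. Each camera call takes 0.05 s, during which the arm holds its last target. There are 200 camera calls.

### The job

Switch on the bench supply box that has the red guard: with the fingertips tip the red guard up and back until it stays open, push the toggle beneath it fully over towards the guard's hinge, then tip the guard forward again and let it drop shut by itself over the toggle (do not press it down). Only push with the fingers; pick nothing up, leave the blue guard and its toggle alone, and leave all the glassware and other loose things where they stand.

Things in the scene. Friction and masses are not known exactly. Their poses are not given: they have to be found in the camera images.
- red_box: flat grey switch box 160 x 100 x 45 mm high, screwed to the bench, carrying the red guard (the one to switch on). Origin: centre of its underside; +x points from its front edge to the hinge side (roughly away from the robot), z up. Its yaw differs between starts.
- red_guard_hinge (a point): middle of the red guard's hinge axis, 22 mm to +x of the box's centre, 49 mm above the bench; does not move when the guard turns. When fully open the hood stands upright behind the hinge axis: it reaches 48 mm behind the axis (tab 56 mm) and about 112 mm above the bench.
- red_guard_tab (a point): point in the middle of the opaque red finger tab (32 mm wide, 4 mm thick, 16 mm long), which slants steeply up and forward from the front top edge of the red guard. Guard shut: 52 mm in front (-x of the box) of the hinge axis and 98 mm above the bench; the tab's upper edge is at about 106 mm above the bench and 57 mm in front of the hinge axis. Moves with the guard.
- red_guard (a joint): angle of the red guard, a see-through red plastic hood, open underneath and at the hinge side, 50 mm long (box x), 46 mm wide, 44 mm high, walls 3 mm. 0 = shut over the toggle, 1.5 rad = tipped right back against its stop. It turns about a level axis along the box's y at its lower rear edge. 70 g, slippery, no spring: beyond about 0.85 rad it falls back and stays open, below that it drops shut.
- red_toggle (a joint): angle of the steel toggle under the red guard; stays where it is left (about 1.5 N at the tip moves it). 0 (off) = leaning about 26 degrees to the box's -x, 0.9 rad (on) = leaning as far to +x, towards the guard's hinge. Pivot 26 mm in front (-x) of the hinge axis, 47 mm above the bench, arm 22 mm from pivot to the ball's centre.
- red_toggle_tip (a point): centre of the 10 mm ball at the end of the toggle under the red guard; off: 67 mm above the bench, 36 mm in front of the hinge axis; on: same height, 16 mm in front of the hinge axis; upright it tops out at 74 mm.
- blue_box: flat grey switch box 160 x 100 x 45 mm high, screwed to the bench, carrying the blue guard (to be left alone). Origin: centre of its underside; +x points from its front edge to the hinge side (roughly away from the robot), z up. Its yaw differs between starts.
- blue_guard_hinge (a point): middle of the blue guard's hinge axis, 22 mm to +x of the box's centre, 49 mm above the bench; does not move when the guard turns. When fully open the hood stands upright behind the hinge axis: it reaches 48 mm behind the axis (tab 56 mm) and about 112 mm above the bench.
- blue_guard_tab (a point): point in the middle of the opaque blue finger tab (32 mm wide, 4 mm thick, 16 mm long), which slants steeply up and forward from the front top edge of the blue guard. Guard shut: 52 mm in front (-x of the box) of the hinge axis and 98 mm above the bench; the tab's upper edge is at about 106 mm above the bench and 57 mm in front of the hinge axis. Moves with the guard.
- blue_guard (a joint): angle of the blue guard, a see-through blue plastic hood, open underneath and at the hinge side, 50 mm long (box x), 46 mm wide, 44 mm high, walls 3 mm. 0 = shut over the toggle, 1.5 rad = tipped right back against its stop. It turns about a level axis along the box's y at its lower rear edge. 70 g, slippery, no spring: beyond about 0.85 rad it falls back and stays open, below that it drops shut.
- blue_toggle (a joint): angle of the steel toggle under the blue guard; stays where it is left (about 1.5 N at the tip moves it). 0 (off) = leaning about 26 degrees to the box's -x, 0.9 rad (on) = leaning as far to +x, towards the guard's hinge. Pivot 26 mm in front (-x) of the hinge axis, 47 mm above the bench, arm 22 mm from pivot to the ball's centre.
- blue_toggle_tip (a point): centre of the 10 mm ball at the end of the toggle under the blue guard; off: 67 mm above the bench, 36 mm in front of the hinge axis; on: same height, 16 mm in front of the hinge axis; upright it tops out at 74 mm.
- tube_rack: bystander: loose round white test-tube rack, 124 mm across, 68 mm high, with three tubes up to 126 mm; origin under its centre.
- beaker: bystander: loose clear beaker, 68 mm across, 90 mm high; origin under its centre.
- amber_bottle: bystander: loose amber bottle, 60 mm across, 130 mm high; origin under its centre.
- white_jar: bystander: loose white jar with blue cap, 64 mm across, 75 mm high; origin under its centre.
- dish: bystander: loose shallow clear dish, 90 mm across, 16 mm high; origin under its centre.
- spatula: bystander: loose flat steel lab spatula 186 mm long, 4 mm thick, lying on the bench along its x; origin under its middle.
- mortar: bystander: loose white mortar bowl, 84 mm across, 50 mm high; origin under its centre.
Things that resemble listed ones, but are neither listed nor needed, are in the scene too. Leave any pink look-alike of the red_box alone.

How it is judged:
On the way, in this order (a step that is already met when the one before it is completed fails the run):
1. the red guard stands open, the toggle still off (value of joint red_guard above 1.3 rad and value of joint red_toggle below 0.35 rad), for 0.2 s.
2. the toggle is on while the guard is open (value of joint red_guard above 1 rad and value of joint red_toggle above 0.72 rad), for 0.2 s.
3. the red guard is shut again over the toggle that is on (value of joint red_guard below 0.08 rad and value of joint red_toggle above 0.72 rad), for 0.2 s.
At the end, for the whole second after the job is handed in: The red guard's toggle is over to the hinge side (above 0.72 of 0.9 rad), the red guard is shut (under 0.08 rad) and at rest, the blue guard is shut (under 0.08 rad) and its toggle within 8 mm of where it was, and every bystander is within 20 mm of where it stood (all of step 3 and velocity of joint red_guard between -0.1 and 0.1 rad/s and value of joint blue_guard below 0.08 rad and distance of blue_toggle_tip from where it was at the start of the episode below 0.008 m and distance of each of tube_rack, beaker, amber_bottle, white_jar, dish, spatula, mortar from where it was at the start of the episode below 0.02 m); the robot touches nothing.
It fails at once if the blue guard is lifted (value of joint blue_guard above 0.12 rad).
It fails at once if the blue guard's toggle is moved (distance of blue_toggle_tip from where it was at the start of the episode above 0.008 m).
It fails at once if the red guard is pressed shut with the arm instead of being let drop (value of joint red_toggle above 0.72 rad and value of joint red_guard below 0.2 rad and contact force between the arm and red_guard above 3 N).
It fails at once if a bystander is pushed, lifted or carried (more than 20 mm) (distance of any of tube_rack, beaker, amber_bottle, white_jar, dish, spatula, mortar from where it was at the start of the episode above 0.02 m).
It also fails if it takes over 53 s, if anything falls off the work surface, if the arm or the gripper's body presses on something with over 40 N, if the wrist force passes 120 N, or if a joint passes its speed limit or range.

## Working session

There is one attempt and no reset: what is moved stays moved. The work goes in short steps, Python scripts to look and compute and a tool call to move; the robot and the scene stay as the last step left them, time stands still between calls to the robot, and variables do not carry over. Pictures are saved under pics/ and viewed, at most 10 in all, crops included, and the job is handed in when it is done.

Besides the shell and the picture viewer there is one more tool, called after "Emit:" as name(argument=value, ...) on one line, values as JSON. carry_out: Moves the arm, as the interface text tells. Its arguments: {"type":"object","properties":{"series":{"type":"string"},"jaw":{"type":"number"},"grip_force":{"type":"number"}},"required":["series"]}

```bash
mkdir -p pics; cat > h.py <<'E'
import numpy as np, cv2
from workcell import bot, eyes, spot_in
from scipy.spatial.transform import Rotation as R
def cam(n):
    s=bot.read_state(); im,d=eyes.read_camera(n); c=eyes.get_calibration(n); K=np.array(c["K"])
    if "position" in c:
        p=np.array(c["position"]); r=np.array(c["rotation"])
        if r.shape!=(3,3): r=R.from_rotvec(r).as_matrix()
    else:
        T=np.array(c["T_tool_cam"]); W=R.from_rotvec(s["tcp_rot"]).as_matrix()
        r=W@T[:3,:3]; p=W@T[:3,3]+np.array(s["tool_pos"])
    return im,d,K,p,r
def cloud(d,K,p,r):
    v,u=np.mgrid[:d.shape[0],:d.shape[1]]
    return np.stack([(u-K[0,2])/K[0,0]*d,(v-K[1,2])/K[1,1]*d,d],-1)@r.T+p
def onplane(u,v,z,K,p,r):
    q=r@np.array([(u-K[0,2])/K[0,0],(v-K[1,2])/K[1,1],1]); return p+q*(z-p[2])/q[2]
def proj(P,K,p,r):
    q=(np.atleast_2d(P)-p)@r; return np.stack([q[:,0]/q[:,2]*K[0,0]+K[0,2],q[:,1]/q[:,2]*K[1,1]+K[1,2]],-1)
E
python3 - <<'E'
from h import *
print(bot.read_state())
for n in("scene","side"):
    im,d,K,p,r=cam(n); cv2.imwrite(f"pics/{n}0.png",im); print(n,p,r[:,2])
    X=cloud(d,K,p,r)
    for t in("red_box","red_guard","red_guard_tab","blue_box","tube_rack","beaker","amber_bottle","white_jar","dish","spatula","mortar"):
        for o in spot_in(n,t)[:3]:
            u,v,w,h=o["rect"]; q=X[int(np.clip(v,0,479)),int(np.clip(u,0,639))]
            print(t,round(o["score"],2),np.round(o["rect"]),q.round(3))
E
```

```text
{'time': 0.0, 'q': array([ 1.21612230e+00,  2.64767354e-01,  1.60537498e+00,  1.97454730e-06,
        1.27366390e+00, -3.69051334e-02]), 'joint_vel': array([-8.76943709e-06, -6.83896096e-05,  2.30948655e-04, -3.74746833e-04,
        6.17230509e-04, -3.21576416e-04]), 'joint_torque': array([-2.56780422e-04, -5.15093887e+01, -3.67324555e+01, -1.61762696e-04,
        1.24312582e-02, -5.47512883e-06]), 'tool_pos': array([0.21066764, 0.64055879, 0.24395187]), 'tcp_rot': array([-0.49698492, -3.10159339,  0.00340961]), 'wrist_force': array([-0.83889062, -0.12868467,  0.19665556]), 'torque': array([-0.02770437,  0.03126211, -0.01632663]), 'grip_force': 0.0, 'width': 1.0003778224961482}
scene [1.06777301 0.37976399 1.15749887] [-0.44612497 -0.27910559 -0.85033675]
red_box 0.88 [286. 151.  56.  60.] [ 0.257 -0.241  0.045]
red_box 0.72 [379. 306.  60.  81.] [0.559 0.221 0.051]
red_guard 0.92 [382. 285.  20.  24.] [0.528 0.206 0.093]
red_guard 0.82 [287. 134.  25.  31.] [ 0.235 -0.244  0.094]
red_guard_tab 0.91 [381. 285.  22.  28.] [0.529 0.207 0.091]
red_guard_tab 0.9 [284. 135.  23.  30.] [ 0
[... 1134 characters left out ...]
2]
red_guard_tab 0.63 [231. 340.  31.  29.] [ 0.236 -0.268  0.092]
red_guard_tab 0.61 [389. 203.  23.  37.] [0.741 0.102 0.082]
blue_box 0.59 [332. 303.  73.  61.] [ 0.499 -0.193  0.059]
tube_rack 0.7 [429. 248.  49.  59.] [ 0.801 -0.077  0.063]
tube_rack 0.3 [317. 201.  67.  45.] [0.54  0.187 0.046]
beaker 0.56 [388. 204.  19.  34.] [0.738 0.101 0.074]
amber_bottle 0.58 [334. 145.  20.  39.] [0.639 0.391 0.082]
white_jar 0.8 [424. 367.  30.  39.] [ 0.663 -0.426  0.079]
white_jar 0.65 [331. 147.  21.  35.] [0.633 0.393 0.078]
white_jar 0.37 [315. 191.  21.  20.] [0.534 0.188 0.092]
spatula 0.84 [324. 399.  75.  20.] [ 0.43  -0.422  0.002]
mortar 0.74 [268. 169.  24.  23.] [0.42  0.4   0.018]
```

View pics/scene0.png

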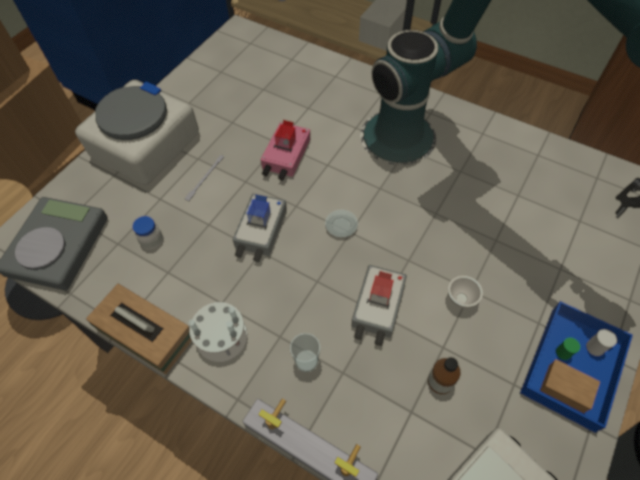

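```bash
python3 - <<'E'
from h import *
A=[];C=[]
for n in("scene","side"):
    im,d,K,p,r=cam(n); A.append(cloud(d,K,p,r).reshape(-1,3)); C.append(im.reshape(-1,3))
    if n=="side": cv2.imwrite("pics/crop.png",cv2.resize(im[160:420,170:470],None,fx=2.2,fy=2.2))
P=np.vstack(A);C=np.vstack(C)
for nm,c in(("red?",(.55,.215)),("other",(.25,-.24)),("blue",(.515,-.15))):
    m=(np.hypot(P[:,0]-c[0],P[:,1]-c[1])<.14)&(abs(P[:,2]-.045)<.004)
    q=P[m][:,:2].astype(np.float32)
    # drop stray
    (cx,cy),(w,h),a=cv2.minAreaRect(q); print(nm,m.sum(),cx,cy,w,h,a)
    m=(np.hypot(P[:,0]-c[0],P[:,1]-c[1])<.14)&(P[:,2]>.085)&(P[:,2]<.112)
    print(len(P[m]),P[m].mean(0),C[m].mean(0),cv2.minAreaRect(P[m][:,:2].astype(np.float32)))
E
```

```text
red? 2419 0.5367001295089722 0.20736990869045258 0.16335588693618774 0.10676848888397217 13.584386825561523
683 [0.52989342 0.20739536 0.0943832 ] [ 64.3704246   71.71742313 142.64128843] ((0.5291632413864136, 0.20615136623382568), (0.06028948351740837, 0.05408593639731407), 14.175902366638184)
other 2351 0.23502615094184875 -0.2570330798625946 0.16406098008155823 0.10688027739524841 12.813032150268555
719 [ 0.22834084 -0.25954782  0.09429627] [ 50.0472879   51.49235049 144.07232267] ((0.22806599736213684, -0.25910085439682007), (0.06248370558023453, 0.05421123281121254), 15.990789413452148)
blue 2369 0.4961143136024475 -0.1709066480398178 0.1633632928133011 0.10476245731115341 16.036218643188477
712 [ 0.49003916 -0.17234138  0.09452916] [126.60393258  78.95224719  66.74719101] ((0.49006736278533936, -0.17238043248653412), (0.06193501129746437, 0.051330022513866425), 15.862557411193848)
```

The grey box with the red guard is at about (380,300), the pink look-alike at (286,150) and the blue box at (260,228). The red box centre is (0.537, 0.207) with yaw 13.6°, so its hinge is at about (0.558, 0.2126). I'll move the closed fingers to a point in front of the tab.

Emit:
carry_out(series="0.0255 -0.045 0 3.18;0.0255 -0.045 0 3.18;0.0255 -0.045 0 3.18;0.0255 -0.045 0 3.18;0.0255 -0.045 0 3.18;0.0255 -0.045 0 3.18;0.0255 -0.045 0 3.18;0.0255 -0.045 0 3.18;0.0255 -0.045 0 3.18;0.0255 -0.045 0 3.18;0 0 -0.04 0;0 0 -0.04 0;0 0 0 0", jaw=-1)

```text
time: 2.92
tool_pos: [0.4631, 0.1899, 0.162]
tcp_rot: [0.37, -3.112, 0.003]
wrist_force: [-0.6, 0.2, -0.1]
width: 0.001
grip_force: 0.0
```

```bash
cat > chk.py <<'E'
from h import *
import sys
H=np.array([.558,.2126,0]);a=np.radians(13.6);X=np.array([np.cos(a),np.sin(a),0]);Y=np.array([-X[1],X[0],0])
s=bot.read_state(); t=s["tool_pos"]; D=t-H
print(s["time"],t,"box xy z mm",np.round([D@X*1e3,D@Y*1e3,t[2]*1e3],1),"F",np.round(s["wrist_force"],1),"w",s["width"])
xa=R.from_rotvec(s["tcp_rot"]).as_matrix()[:,0]; print("toolx deg",np.degrees(np.arctan2(xa[1],xa[0])))
for n in ("scene","side"):
    im,d,K,p,r=cam(n); P=cloud(d,K,p,r); 
    cv2.imwrite(f"pics/{sys.argv[1]}_{n}.png",im)
    u,v=proj(H+[0,0,.08],K,p,r)[0].astype(int); u=max(60,u);v=max(60,v)
    cv2.imwrite(f"pics/{sys.argv[1]}_{n}c.png",cv2.resize(im[v-60:v+50,u-60:u+60],None,fx=4,fy=4,interpolation=cv2.INTER_CUBIC))
    q=(P-t).reshape(-1,3); m=(np.abs(q@X)<.025)&(np.abs(q@Y)<.025)&(q[:,2]<.03)&(q[:,2]>-.045)
    if m.sum(): q=q[m]; print(n,"finger z below tcp min",np.percentile(q[:,2],[0,2,5]),"x",(q@X).min(),(q@X).max(),"y",(q@Y).min(),(q@Y).max())
a1=cv2.imread(f"pics/{sys.argv[1]}_scenec.png");a2=cv2.imread(f"pics/{sys.argv[1]}_sidec.png")
h=min(a1.shape[0],a2.shape[0]);o=np.hstack([a1[:h],a2[:h]]);cv2.imwrite(f"pics/{sys.argv[1]}.png",cv2.resize(o,None,fx=.83,fy=.83))
E
python3 chk.py a
```

```text
2.925 [0.46310115 0.18990952 0.16198059] box xy z mm [-97.6   0.3 162. ] F [-0.6  0.2 -0.1] w 0.0007146284321047202
toolx deg -166.44358088666746
scene finger z below tcp min [-0.01157473 -0.00743467 -0.00562346] x -0.011177320392438505 0.014007468177270757 y -0.015466479907234248 0.01373488925783054
side finger z below tcp min [-0.01232388 -0.00852514 -0.00699127] x -0.00996599272781441 0.01041809663150106 y -0.021084865894235444 0.010874096634649765
```

Emit:
carry_out(series="0 0 -0.025 0;0 0 -0.025 0;0.0136 0.0033 0 0;0.0126 0.003 0 0;0.0078 0.0019 0.002 0;0.0078 0.0019 0.004 0;0.0078 0.0019 0.005 0;0.0078 0.0019 0.003 0;0.0078 0.0019 0.003 0;0.0078 0.0019 0.0025 0;0.0078 0.0019 0.0015 0;0.0078 0.0019 0 0;0.0078 0.0019 0 0;0.004 0.001 0 0;0 0 0 0;0 0 0 0")

```text
time: 5.03
tool_pos: [0.566, 0.2155, 0.1361]
tcp_rot: [0.372, -3.119, 0.0]
wrist_force: [-0.3, -0.1, 0.9]
width: 0.003
grip_force: 0.0
```

```bash
python3 chk.py b
```

```text
5.025 [0.5660154  0.21551262 0.13607186] box xy z mm [  8.5   0.9 136.1] F [-0.3 -0.1  0.9] w 0.0032870625454411695
toolx deg -166.4062380938917
scene finger z below tcp min [-0.04155688 -0.03883238 -0.03803462] x -0.012736703506752971 0.024794861165156324 y -0.021145085747098728 0.02499669954037276
side finger z below tcp min [-0.04474213 -0.04286141 -0.04134432] x -0.013412372766677838 0.02448976778329186 y -0.02488482846932891 0.024827890590487164
```

View pics/b.png

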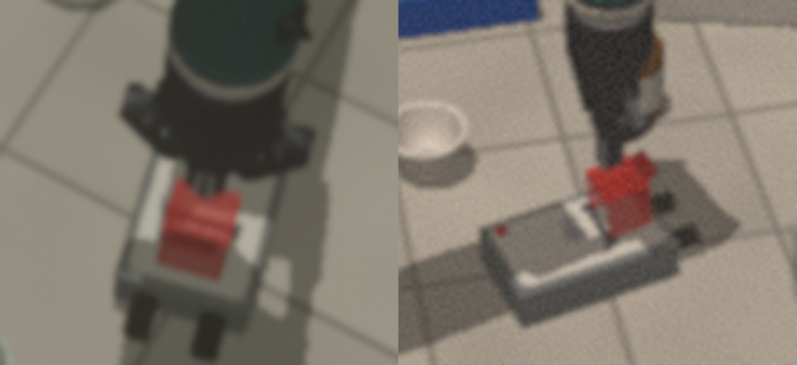

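The side view at (620,195) shows the hood standing upright, so the guard is open. Next I retreat, lower the fingers in front of the toggle and push it.

Emit:
carry_out(series="-0.026 -0.0063 0 0;-0.026 -0.0063 0 0;-0.026 -0.0063 0 0;0 0 -0.031 0;0 0 -0.03 0;0 0 0 0;0.0058 0.0014 0 0;0.0058 0.0014 0 0;0.0058 0.0014 0 0;0.0058 0.0014 0 0;0.0058 0.0014 0 0;0.0058 0.0014 0 0;0 0 0 0")

```text
time: 6.75
tool_pos: [0.5239, 0.2052, 0.0752]
tcp_rot: [-0.372, 3.119, 0.0]
wrist_force: [-0.1, -0.9, -0.1]
width: 0.001
grip_force: 0.0
```

```bash
python3 chk.py c
```

```text
6.75 [0.52385221 0.2052483  0.07516945] box xy z mm [-34.9   0.9  75.2] F [-0.1 -0.9 -0.1] w 0.0005617681334604694
toolx deg -166.40785916928027
scene finger z below tcp min [-0.03313401 -0.03227476 -0.03156763] x -0.023005111011773362 0.020412189292677362 y -0.024882987561850003 0.02483976169731088
side finger z below tcp min [-0.03565489 -0.03464505 -0.03274892] x -0.024854025833174146 0.02485572911254818 y -0.024980626261607224 0.024045433719158082
```

Emit:
carry_out(series="0.002 0.0005 0 0;0.0015 0.0004 0 0;0 0 0 0")

```text
time: 7.22
tool_pos: [0.5257, 0.2057, 0.0749]
tcp_rot: [0.372, -3.117, 0.001]
wrist_force: [-3.4, -1.3, 0.8]
width: 0.003
grip_force: 1.8
```

```bash
python3 chk.py d
```

```text
7.225 [0.52572615 0.20570915 0.07488434] box xy z mm [-33.    0.9  74.9] F [-3.4 -1.3  0.8] w 0.0025468544534048686
toolx deg -166.40482498681578
scene finger z below tcp min [-0.03376712 -0.03213294 -0.0313129 ] x -0.02422555078689861 0.017142667335441238 y -0.024821114374877325 0.024890947477830015
side finger z below tcp min [-0.03644483 -0.03461188 -0.03303284] x -0.024789359037885546 0.0247350257114758 y -0.024474849340632786 0.0249994145242666
```

View pics/d.png

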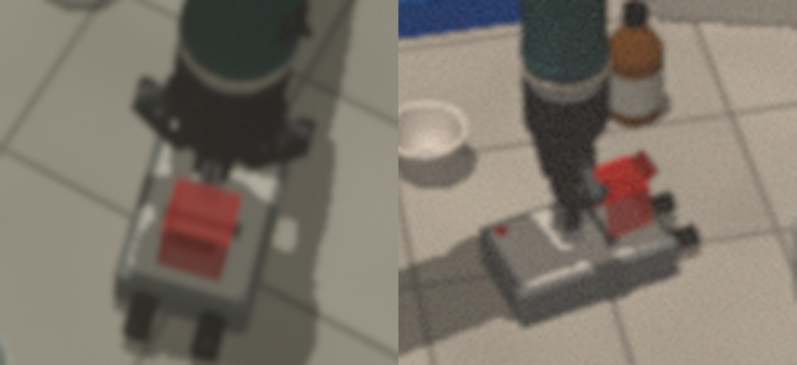

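Emit:
carry_out(series="0.002 0.0005 0 0;0 0 0 0;0 0 0 0")

```text
time: 7.7
tool_pos: [0.526, 0.2058, 0.0747]
tcp_rot: [0.371, -3.114, 0.002]
wrist_force: [-8.4, -2.9, 5.0]
width: 0.002
grip_force: 4.7
```

Force rises with no travel, so the toggle is at its stop. Now I back off, rise and look.

Emit:
carry_out(series="-0.0214 -0.0052 0 0;-0.0214 -0.0052 0 0;0 0 0.045 0;0 0 0.045 0;-0.04 -0.0097 0.01 0;0 0 0 0")

```text
time: 8.45
tool_pos: [0.4457, 0.1865, 0.177]
tcp_rot: [-0.372, 3.115, 0.001]
wrist_force: [-0.1, -1.1, -0.5]
width: 0.002
grip_force: 0.0
```

```bash
python3 chk.py e; python3 - <<'E'
from h import *
im,d,K,p,r=cam("wrist"); H=np.array([.558,.2126,0]);a=np.radians(13.6);X=np.array([np.cos(a),np.sin(a),0])
for x,z in((-.036,.067),(-.016,.067),(0,.049)):
    print(x,proj(H+X*x+[0,0,z],K,p,r))
cv2.imwrite("pics/w.png",im)
E
```

```text
8.45 [0.44573408 0.18652747 0.17703482] box xy z mm [-115.2    1.1  177. ] F [-0.1 -1.1 -0.5] w 0.0023691749237354925
toolx deg -166.3924325938465
scene finger z below tcp min [-0.01166685 -0.00801456 -0.00553365] x -0.008527897744598629 0.013876948264597695 y -0.01790237985906595 0.018771784900245603
side finger z below tcp min [-0.01496562 -0.01244385 -0.01146144] x -0.01272718777098839 0.01221534506941299 y -0.017374724409593145 0.00576160168986571
-0.036 [[314.2388903  346.34094696]]
-0.016 [[314.30202225 371.13723242]]
0 [[314.4882302  375.08768138]]
```

View pics/w.png

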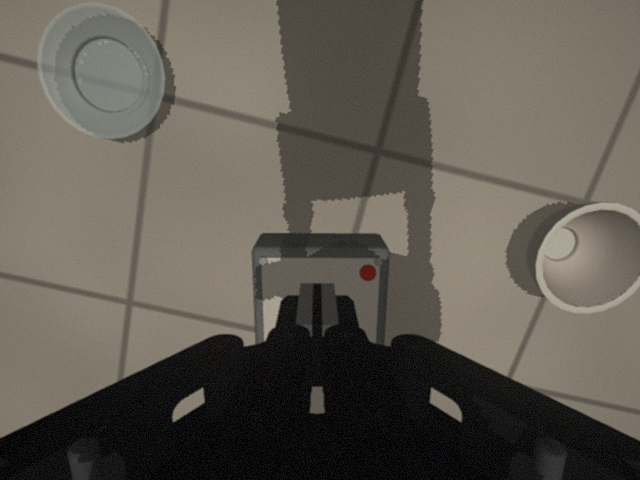

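The wrist view has the fingers covering the toggle; the box front shows at (320,250). The side view is the better one.

View pics/e.png

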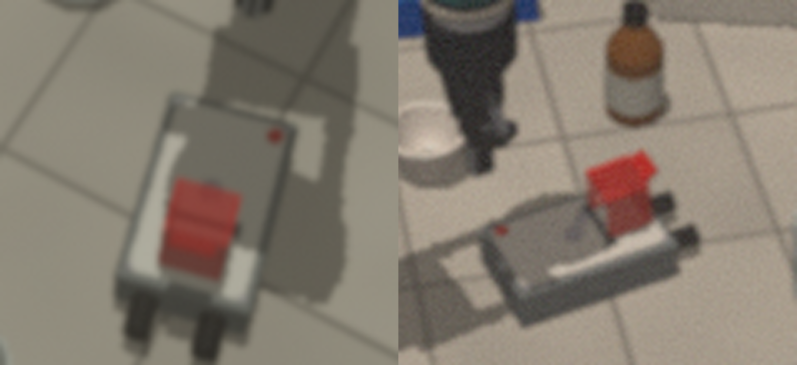

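The toggle at (580,220) in the side view leans towards the hinge, and the hood still stands open. Next I go over the top, lower behind the hood and tip it forward.

Emit:
carry_out(series="0.0389 0.0094 0 0;0.0389 0.0094 0 0;0.0389 0.0094 0 0;0.0389 0.0094 0 0;0.0389 0.0094 0 0;0 0 0 0;0 0 -0.0315 0;0 0 -0.0315 0;0 0 0 0;-0.0097 -0.0023 0 0;-0.0078 -0.0019 0 0;-0.0078 -0.0019 0 0;-0.0078 -0.0019 0 0;-0.0078 -0.0019 0 0;-0.0078 -0.0019 0 0;0 0 0 0")

```text
time: 10.6
tool_pos: [0.5907, 0.2214, 0.1121]
tcp_rot: [0.372, -3.119, 0.0]
wrist_force: [0.3, -0.3, 0.4]
width: 0.002
grip_force: 0.0
```

```bash
python3 chk.py f
```

```text
10.6 [0.59074158 0.22138378 0.11205686] box xy z mm [ 33.9   0.8 112.1] F [ 0.3 -0.3  0.4] w 0.0015109499208884759
toolx deg -166.40426605158308
scene finger z below tcp min [-0.04496369 -0.04157428 -0.03963529] x -0.011311095450283255 0.012510653389554354 y -0.020717288274481143 0.024806889467151084
side finger z below tcp min [-0.04499877 -0.04205625 -0.04002135] x -0.024968256828576556 0.013234261592748434 y -0.02484305318460774 0.024911319420654398
```

View pics/f.png

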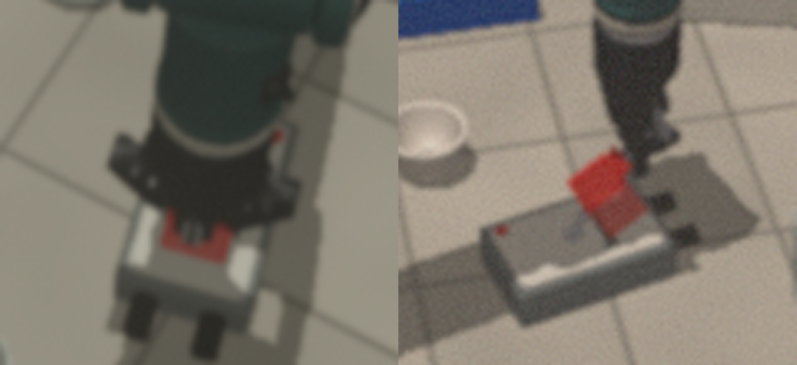

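The hood leans on the fingers at (605,190) in the side view, part-way over. I keep pushing.

Emit:
carry_out(series="-0.0078 -0.0019 0 0;-0.0078 -0.0019 0 0;0 0 0 0;0 0 0 0;0 0 0.03 0;0 0 0.03 0;0 0 0 0")

```text
time: 11.58
tool_pos: [0.5784, 0.2186, 0.1756]
tcp_rot: [-0.371, 3.113, 0.002]
wrist_force: [0.9, 0.1, 0.2]
width: -0.005
grip_force: 0.0
```

```bash
python3 chk.py g
```

```text
11.575 [0.57838098 0.21858217 0.17558497] box xy z mm [ 21.2   1.  175.6] F [0.9 0.1 0.2] w -0.004676424872791334
toolx deg -166.4102352886303
scene finger z below tcp min [-0.00968571 -0.00817666 -0.00746382] x -0.009929166560430407 0.013706313728997492 y -0.019967793898350777 0.015057041876896897
side finger z below tcp min [-0.01745421 -0.01400408 -0.01091783] x -0.014558930779258072 0.009589046977797923 y -0.022037419467190806 0.0055378631715627905
```

View pics/g.png

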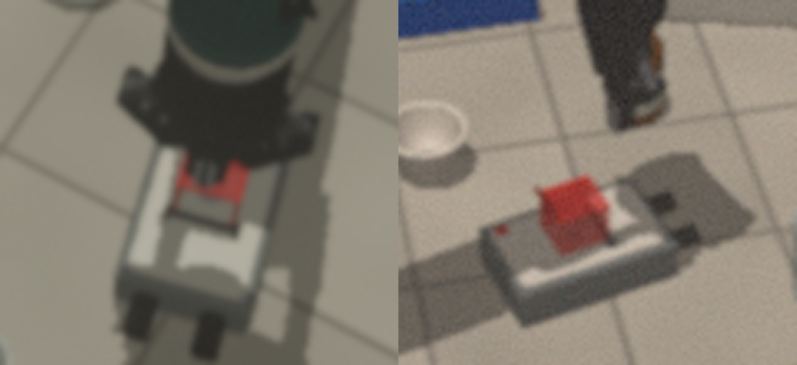

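The guard has dropped; the hood is at (575,215) in the side view. I'll retreat upward and check it against the starting depth.

Emit:
carry_out(series="0 0 0.05 0;-0.04 -0.0097 0.05 0;-0.05 -0.012 0 0;-0.05 -0.012 0 0;0 0 0 0;0 0 0 0;0 0 0 0;0 0 0 0")

```text
time: 12.68
tool_pos: [0.4383, 0.1846, 0.2703]
tcp_rot: [0.371, -3.119, 0.0]
wrist_force: [-0.9, 0.0, -0.8]
width: 0.001
grip_force: 0.0
```

```bash
python3 - <<'E'
from h import *
H=np.array([.558,.2126,0]);a=np.radians(13.6);X=np.array([np.cos(a),np.sin(a),0])
P=[]
for n in("scene","side"):
    im,d,K,p,r=cam(n); P.append(cloud(d,K,p,r).reshape(-1,3))
    i0=cv2.imread(f"pics/{n}0.png"); u,v=proj(H+[0,0,.08]-X*.025,K,p,r)[0].astype(int)
    f=lambda i:cv2.resize(i[v-45:v+45,u-45:u+45],None,fx=3,fy=3,interpolation=cv2.INTER_CUBIC)
    cv2.imwrite(f"pics/z_{n}.png",np.hstack([f(i0),f(im)]))
    # image shift outside the arm, for the bystanders
P=np.vstack(P); m=(np.hypot(P[:,0]-.535,P[:,1]-.207)<.08)&(P[:,2]>.085)&(P[:,2]<.112)
print(m.sum(),P[m].mean(0),np.percentile(P[m][:,2],98),cv2.minAreaRect(P[m][:,:2].astype(np.float32)))
cv2.imwrite("pics/z.png",np.vstack([cv2.imread("pics/z_scene.png"),cv2.imread("pics/z_side.png")]))
E
```

```text
682 [0.52989677 0.20767325 0.0944252 ] 0.10643176368673393 ((0.5299215912818909, 0.20631812512874603), (0.0598629005253315, 0.05163005739450455), 13.246400833129883)
```

View pics/z.png

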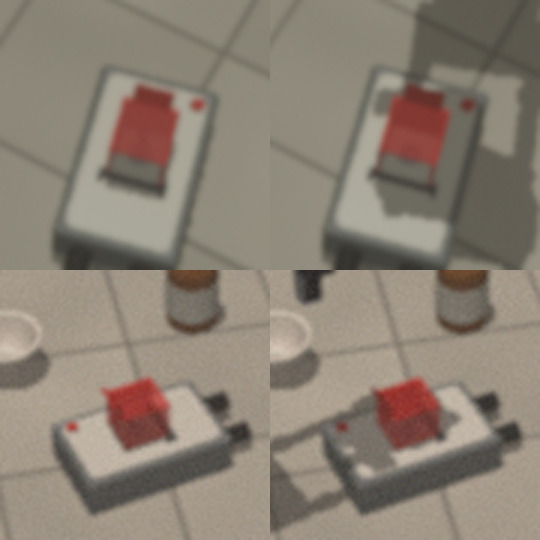

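The guard sits where it was at the start (mean height 94.4 mm both times). The mortar and bottle, the only bystanders in this view, look undisturbed.

```bash
python3 -c "
from workcell import bot
print(bot.finish_job())"
```

```text
the job is handed in; nothing more can be done
None
```

I opened the red guard, pushed its toggle to its stop at the hinge side, let the guard drop shut over it, and handed the job in; the hand-in returned no verdict, and I couldn't see the toggle clearly once the guard had closed.

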